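Fit the T-handle to the clay extruder and lock it

ROBOT

A 6-joint arm with a two-finger parallel gripper is mounted at the origin on a cart in front of the work surface, level with it; the furniture and walls round the work are solid. World frame = base frame: x ahead of the robot, y to its left, z up, the work surface at z = 0. Lengths are in m, angles in rad, forces in N, time in s.
With the tool pointing down it reaches from about 0.375 to 0.9 m from the base axis. Payload 3.1 kg.
Tool frame: the origin (TCP) lies where the fingers leave the gripper's body, on its centre line; the fingertips stand 70 mm ahead of it and the grasp point (between the pads) lies 51 mm ahead of it (robot.tip_reach is the distance from the TCP to the fingertips, in m); z points along the fingers, y is the line along which they close (so a half turn about z gives the same grasp; the last joint's range is limited). The gripper opens to 87 mm and grips with 3 to 60 N. Pads are 19 mm wide; open, the fingers measure 117 mm over their backs; the gripper's body (75 mm by 190 mm) begins 51 mm behind the grasp point.
Start: joints at [-1.331, 0.527, 1.433, -0, 1.181, -0.178], TCP at [0.254, -0.571, 0.292] pointing down, gripper open.
Joint ranges: [-3.08, 3.08], [-0.75, 2.2], [0.22, 2.44], [-1.43, 4.57], [0, 2.65], [-2.85, 2.85]. Speed limits (rad/s): [2.79, 2.79, 3.14, 3.14, 3.14, 3.14].

INTERFACE

Orientations are given as a unit quaternion [x, y, z, w].
In Python, from rig import robot gives the robot as it stands.
- The arm moves only by the tool carry_out, never from a script. Its argument "rows" is a list that holds one entry, the list of rows, each a list of 6 numbers: the shift along the tool's x, y, z in mm, then the turn, a rotation vector about the tool's x, y, z in units of 8 degrees (1.0 is 8 degrees). A call has 1 to 20 rows; each row is the pose to reach, as a shift and turn from the pose commanded when the call began, along the tool's axes at that moment; what a row does not reach only later rows make up. A row lasts 1/10 s, in which the tool goes at most 50 mm and 8.59 degrees, less where a joint would pass 70% of its speed; a pose out of reach is approached as far as the arm can. A call with a gripper value outside its range is refused whole. "fingers" is the opening, from 0 (shut) to 1 (fully open), set as the call begins (left out, the last holds). The fingers move at their own pace and stop on an object; "grip_force" is the grip in N (left out, the last holds). Time passes only in rows, so rows that repeat a pose let the fingers close. It gives the time, the measured TCP pose, the force and the opening at its end, in the units of the state.
- robot.get_obs(): the state, without advancing time (a new reading comes with each control period).
- robot.camera(name): name is "scene" or "side" or "wrist"; returns a dict with "color" (480x640x3 uint8, red, green, blue), "depth" (480x640 float32, m along the optical axis (not along the pixel's ray), 0 where there is no reading), "K" (3x3 intrinsics, pixels), "camera_from_world" (4x4, takes a point from world to camera coordinates). Camera axes: x right, y down, z forward; pixel columns grow to the right and rows downward; lengths in m; the calibration is good to about 2 mm. A picture is of the moment at which its call begins.
- robot.hand_in(): hands the job in, once; it reports no verdict.
The state is a dict: "time": time; "q": joint angles; "joint_velocities": joint speeds; "joint_torque": joint torques, N m; "position": TCP position; "tool_rot": TCP orientation; "ft_force": force on the tool from outside, world axes, zero at the start; "moment": the same for the moment, N m; "grip_width": finger opening in m.
Only numpy, scipy, OpenCV 4.12 (cv2) and the standard library are available. Lean on these libraries where they do the work, as an engineer would, in place of code of your own. Each camera call takes 0.05 s, during which the arm holds its last target. There are 200 camera calls.

TASK

Pull the black protective cap off the slanting square shaft of the clay extruder and put it in the oval dish. Then fit the T-handle onto the shaft, square to square and fully home against the collar, turn it clockwise (seen looking down on the shaft end) until it stops, and let go, leaving the handle on the shaft. Leave the jar, the thread spool and the small clay cup where they stand.

Things in the scene. Friction and masses are not known exactly. Their poses are not given: they have to be found in the camera images.
- extruder: bench clay extruder, fixed: grey base plate 170x110x14 mm, slanting aluminium barrel 68 mm across, grey flange 80 mm across at its upper end. Origin at table level, z up; the barrel's axis lies in its x-z plane, 25 degrees from vertical, upper end towards -x (the robot). The shaft's seat is at (-6, 0, 178) mm in this frame.
- shaft_seat (a point): centre of the upper face of the dark round collar (38 mm across) on which the handle seats. z points outward along the shaft; x and y are square to the shaft's flats and turn with it. From here rises the steel shaft, 16x16 mm square, 26 mm long, the last 6 mm stepped down to 10 mm. A lug on the collar meets a pin on the flange at the stop.
- shaft_tip (a point): centre of the shaft's free end, 26 mm along z from shaft_seat, same axes
- drive (a joint): turn of the square shaft in rad, range 0 to 1.4, growing clockwise as seen looking down on the shaft end (negative about shaft_seat's z); 1.4 is the stop. It starts between 0 and 0.4, turns with light friction (0.15 N m) and stays where it is left.
- shaft_cap: black rubber-like round cap, 32 mm across and 42 mm tall, 40 g, slipped loosely over the shaft with its open rim on the collar. Hollow from below (bore 26 mm across, 31 mm deep). Origin at the centre of its open rim, z along its axis towards its closed end.
- cap_middle (a point): middle of the cap, on its axis, 21 mm from the open rim
- handle: T-handle, 150 g, standing bore down on the table: dark steel hub 30x30x30 mm with a round shoulder 37 mm across at its top, and a brown wooden grip bar 74 mm long (x), 18 thick (y), at z = 30.5 to 58.5 mm. Square bore 18x18 mm, 28 mm deep from below, flats parallel to x and y; any quarter turn fits. Origin: centre of the hub's underside, z up.
- dish: oval bisque dish, 146x165 mm, rim 24 mm high, fixed on the table; its inner floor is about 9 mm above the table. Origin at the centre of its underside.
- jar: plastic jar with black lid, 58 mm across, 76 mm tall, a bystander; origin at the centre of its underside
- spool: spool of dark thread, 29x36x29 mm, a bystander; origin at the centre of its underside
- cup: bisque cup, 68 mm across, 64 mm tall, a bystander; origin at the centre of its underside
Mind the look-alikes: they are no part of the job. Of the things that look like the handle, the larger one is meant. Of the things that look like the dish, take the one that is farthest to the robot's right at the start.

How it is judged:
By the outcome, as a careful person would: the job done as asked, in the order asked, and still so for the second after the job is handed in, with the robot touching nothing.
It also fails if it takes over 64 s, if anything falls off the work surface, if the arm or the gripper's body presses on something with over 40 N, if the wrist force passes 120 N, or if a joint passes its speed limit or range.

## Working session

There is one attempt and no reset: what is moved stays moved. The work goes in short steps, Python scripts to look and compute and a tool call to move; the robot and the scene stay as the last step left them, time stands still between calls to the robot, and variables do not carry over. Pictures are saved under pics/ and viewed, on a budget of 10 in all, crops included, one or two more only if the job needs it, and the job is handed in when it is done.

Besides the shell and the picture viewer there is one more tool, called after "Request:" as name(argument=value, ...) on one line, values as JSON. carry_out: Moves the arm, as the interface text tells. Its arguments: {"type":"object","properties":{"rows":{"type":"array"},"fingers":{"type":"number"},"grip_force":{"type":"number"}},"required":["rows"]}

```bash
ls; mkdir -p pics
cat > h.py <<'E'
from rig import robot
import numpy as np, cv2
from scipy.spatial.transform import Rotation as R
def grab(n):
    c=robot.camera(n); np.savez(f'/tmp/{n}.npz',**c); return c
def load(n): return dict(np.load(f'/tmp/{n}.npz'))
def pt(c,u,v,z=None):
    K,T=c['K'],np.linalg.inv(c['camera_from_world'])
    d=np.linalg.solve(K,[u,v,1.])
    if z is None: p=d*c['depth'][int(v),int(u)]; return T[:3,:3]@p+T[:3,3]
    w=T[:3,:3]@d; return T[:3,3]+w*(z-T[2,3])/w[2]
def cloud(c):
    K,T=c['K'],np.linalg.inv(c['camera_from_world'])
    v,u=np.mgrid[:480,:640]; d=c['depth'].astype(float)
    p=np.stack([(u-K[0,2])/K[0,0]*d,(v-K[1,2])/K[1,1]*d,d],-1)
    return p@T[:3,:3].T+T[:3,3]
def proj(c,p):
    q=c['camera_from_world'][:3,:3]@p+c['camera_from_world'][:3,3]; q=c['K']@q; return q[:2]/q[2]
def save(c,n): cv2.imwrite('pics/'+n,c['color'][:,:,::-1])
def pose():
    o=robot.get_obs(); return np.array(o['position']),R.from_quat(o['tool_rot'])
E
python3 - <<'E'
from h import *
for n in ('scene','side'):
    c=grab(n); save(c,n+'0.png'); T=np.linalg.inv(c['camera_from_world']); print(n,T.round(3).tolist(),c['K'][0,0])
print(robot.get_obs())
E
```

```text
pics
scene [[-0.844, -0.391, 0.367, -0.137], [-0.537, 0.612, -0.581, 1.177], [0.003, -0.687, -0.726, 1.485], [0.0, 0.0, 0.0, 1.0]] 557.6765199629658
side [[0.998, -0.011, 0.06, 0.466], [-0.06, -0.389, 0.919, -1.333], [0.014, -0.921, -0.389, 0.762], [0.0, 0.0, 0.0, 1.0]] 597.7777904677519
{'time': 0.1, 'q': array([-1.33149043e+00,  5.28387882e-01,  1.43382168e+00,  2.74091750e-06,
        1.18140300e+00, -1.78502389e-01]), 'joint_velocities': array([-0.00033507, -0.00091191, -0.00210184, -0.0001194 , -0.00155257,
        0.00029321]), 'joint_torque': array([-1.03317523e-04, -4.40986669e+01, -1.77150625e+01,  6.34673727e-02,
        5.33908058e-02, -3.10879352e-05]), 'position': array([ 0.25349287, -0.57068454,  0.29134523]), 'tool_rot': array([ 9.78258379e-01,  2.07387375e-01, -2.94327938e-05, -1.00952274e-03]), 'ft_force': array([ 0.9386347 , -0.05099209,  0.68644236]), 'moment': array([-0.07611071, -0.02120315, -0.00936001]), 'grip_width': 0.08692806200738622}
```

View pics/scene0.png

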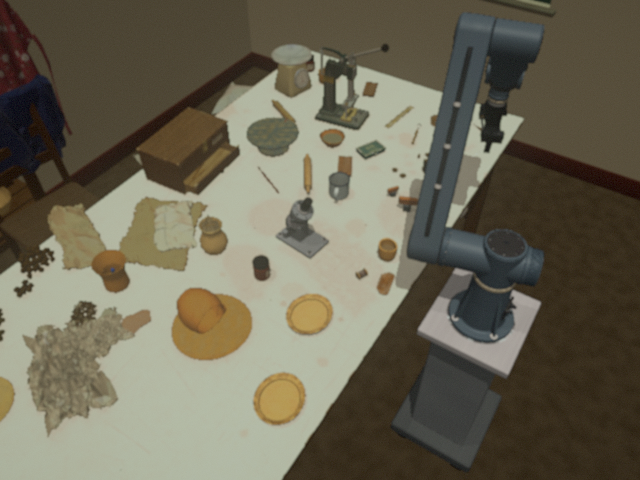

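View pics/side0.png

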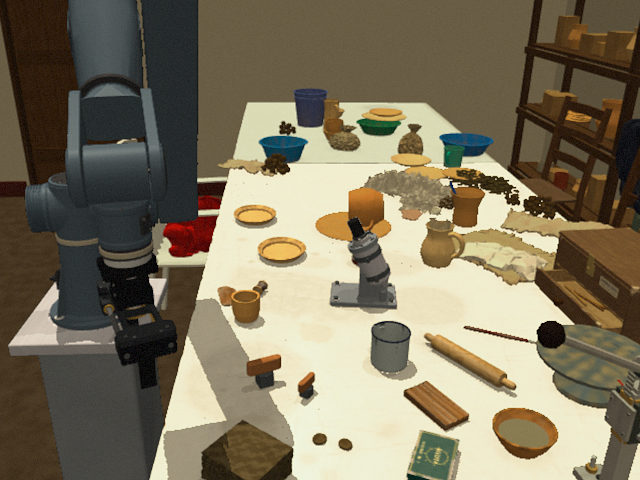

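Side view: the extruder is at (362,275) with its black cap at (357,230). There are two T-handles, at (264,370), larger, and (306,385), smaller. There are two yellow dishes, at (282,250) and (255,215), and a deeper bowl at (525,430). In the scene view the dishes are at (310,313) and (280,398). I'll measure each one.

Run:
```python
from h import *
s=load('side'); c=load('scene')
P=cloud(s); Q=cloud(c)
def box(P,v0,v1,u0,u1,zmin,zmax=1):
    p=P[v0:v1,u0:u1].reshape(-1,3); p=p[(p[:,2]>zmin)&(p[:,2]<zmax)]
    print(len(p),p.min(0).round(3),p.max(0).round(3),np.median(p,0).round(3)); return p
print('table',P[330,300],Q[300,240])
print('dishA');box(P,230,272,250,312,.012);box(Q,288,340,280,340,.012)
print('dishB');box(P,200,230,228,280,.012);box(Q,368,428,248,310,.012)
print('bowl');box(P,400,462,490,560,.012)
for n,b in (('big',(345,395,240,290)),('small',(368,402,292,320))):
    for z0,z1 in((.005,.028),(.034,.1)):
        p=box(P,*b,z0,z1)
        print(n,z0,cv2.minAreaRect((p[:,:2]*1000).astype(np.float32)))
print('extr'); box(P,212,310,325,402,.005,.02);box(Q,190,260,270,332,.005,.02)
p=box(P,212,245,340,370,.15,.3); box(Q,190,225,290,325,.15,.3)
r=cv2.minAreaRect
for X,b in((P,(270,310,325,402)),(Q,(215,260,270,332))):
    p=X[b[0]:b[1],b[2]:b[3]].reshape(-1,3);p=p[(p[:,2]>.009)&(p[:,2]<.018)]
    print('base',r((p[:,:2]*1000).astype(np.float32)))
im=cv2.resize(s['color'][200:320,310:420],None,fx=4,fy=4,interpolation=2)
im2=cv2.resize(s['color'][330:420,230:340],None,fx=3,fy=3,interpolation=2)
o=np.zeros((600,800,3),np.uint8);o[:480,:440]=im;o[:270,450:780]=im2
im3=cv2.resize(c['color'][190:260,270:332],None,fx=4,fy=4,interpolation=2);o[290:570,450:698]=im3
cv2.imwrite('pics/crop1.png',o[:,:,::-1])
```

```text
table [ 0.5095054  -0.12132975  0.00136417] [6.95999811e-01 3.71910655e-01 1.02960814e-04]
dishA
488 [ 0.395 -1.333  0.012] [0.539 0.388 0.762] [0.466 0.333 0.02 ]
594 [0.393 0.223 0.012] [0.538 0.388 0.032] [0.474 0.3   0.019]
dishB
371 [ 0.304 -1.333  0.012] [0.466 0.68  0.762] [0.375 0.626 0.02 ]
876 [0.301 0.515 0.012] [0.448 0.68  0.03 ] [0.382 0.593 0.019]
bowl
2498 [ 0.466 -1.333  0.012] [ 0.947 -0.466  0.762] [ 0.892 -0.515  0.029]
169 [ 0.411 -0.343  0.005] [ 0.482 -0.189  0.028] [ 0.43  -0.333  0.016]
big 0.005 ((444.47869873046875, -264.66943359375), (159.9640655517578, 54.89075469970703), 82.28341674804688)
521 [ 0.394 -0.342  0.034] [ 0.462 -0.3    0.063] [ 0.428 -0.327  0.052]
big 0.034 ((430.2271423339844, -324.6856689453125), (74.9095230102539, 27.540454864501953), 21.907869338989258)
125 [ 0.497 -0.386  0.005] [ 0.541 -0.307  0.028] [ 0.515 -0.37   0.017]
small 0.005 ((523.6674194335938, -348.591552734375), (87.03990173339844, 22.958690643310547), 53.134761810302734)
129 [ 0.497 -0.385  0.035] [ 0.53  -0.34   0.044] [ 0.513 -0.365  0.04 ]
small 0.034 ((513.2915649414062, -362.3148498535156), (51.508121490478516, 14.739095687866211), 55.12417984008789)
extr
2034 [ 0.576 -0.036  0.005] [0.895 0.647 0.02 ] [0.664 0.072 0.013]
852 [ 0.544 -0.231  0.005] [0.912 0.171 0.02 ] [0.655 0.045 0.011]
424 [ 0.629 -0.004  0.15 ] [0.69  0.056 0.222] [0.655 0.023 0.187]
354 [ 0.628 -0.002  0.15 ] [0.704 0.081 0.224] [0.657 0.049 0.173]
base ((677.6087646484375, 31.535266876220703), (120.0807876586914, 169.8739013671875), 82.51083374023438)
base ((656.4373779296875, 18.177093505859375), (224.12303161621094, 175.05752563476562), 62.99413299560547)
```

View pics/crop1.png

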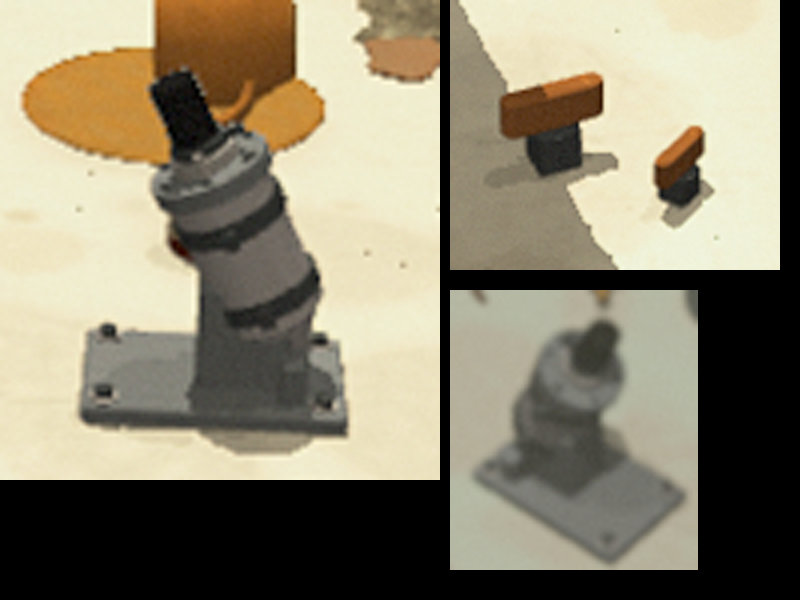

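The yellow dish at side (282,250) lies farthest right (y≈0.31, against 0.60 for the other). The bowl at (525,430) is a different kind of object. The larger handle, 74 mm, is at (264,370). The crop shows the cap clearly on the slanted shaft. Next I'll fit the axis.

Run:
```python
from h import *
from scipy.optimize import least_squares
s=load('side'); c=load('scene')
P=np.concatenate([cloud(s)[200:315,325:402].reshape(-1,3),cloud(c)[190:262,270:332].reshape(-1,3)])
C=np.concatenate([s['color'][200:315,325:402].reshape(-1,3),c['color'][190:262,270:332].reshape(-1,3)]).astype(int)
ok=(abs(P[:,0]-.67)<.15)&(abs(P[:,1]-.03)<.12); P=P[ok];C=C[ok]
b=P[(P[:,2]>.0115)&(P[:,2]<.0165)]
for X in (b,): print('base',cv2.minAreaRect((X[:,:2]*1000).astype(np.float32)))
def ax(y): t=np.radians(25); return np.array([-np.sin(t)*np.cos(y),-np.sin(t)*np.sin(y),np.cos(t)])
bar=P[(P[:,2]>.06)&(P[:,2]<.13)]; cap=P[(P[:,2]>.19)]
def dist(X,o,a): d=X-o; return np.linalg.norm(d-np.outer(d@a,a),axis=1)
def f(q):
    o=np.array([q[0],q[1],.19]);a=ax(q[2])
    return np.r_[dist(cap,o,a)-.016,dist(bar,o,a)-.034]
for q0 in ([.65,.03,-.1],):
    r=least_squares(f,q0,loss='soft_l1',f_scale=.002); q=r.x; a=ax(q[2]);print(q,np.degrees(q[2]),len(cap),len(bar),np.median(abs(r.fun)))
o=np.array([q[0],q[1],.19]); t=(cap-o)@a; top=np.percentile(t,97); print('top',o+a*top,np.sort(t)[-20:].round(4))
# seat at z .178
seat=o+a*((.178-.19)/a[2]); print('seat',seat,'cap top pred',seat+.042*a,'a',a)
def goal(g,zd,yd):
    zd=zd/np.linalg.norm(zd); yd=yd-zd*(yd@zd); yd/=np.linalg.norm(yd)
    return g-.051*zd, R.from_matrix(np.c_[np.cross(yd,zd),yd,zd])
def rel(g,Rg):
    p,r=pose(); return (r.inv().apply(g-p)*1000).round(1),((r.inv()*Rg).as_rotvec()/np.radians(8)).round(2)
for yaw in (q[2],q[2]+np.pi/2,q[2]-np.pi/2,q[2]+np.pi):
    yd=np.array([np.cos(yaw),np.sin(yaw),0]); g,Rg=goal(seat+(.026+.09)*a,-a,yd); print(yaw,g,rel(g,Rg))
```

```text
base ((676.599609375, 38.90046691894531), (204.39486694335938, 172.19566345214844), 83.17208862304688)
[ 0.6533353   0.03616778 -0.14660911] -8.400083113071785 293 1012 0.0022810931481467567
top [0.63999328 0.03813798 0.21892234] [0.0299 0.0301 0.0304 0.0304 0.0304 0.0307 0.0308 0.031  0.031  0.0311
 0.0319 0.032  0.0321 0.0323 0.0326 0.0327 0.0328 0.0329 0.034  0.0341]
seat [0.65887097 0.03535034 0.178     ] cap top pred [0.64131142 0.03794333 0.21606493] a [-0.41808446  0.06173796  0.90630779]
-0.14660910776427777 [0.58905086 0.04566058 0.3293534 ] (array([ 556.8, -427.2,  -37. ]), array([-2.87,  1.56, -7.09]))
1.4241872190306188 [0.58905086 0.04566058 0.3293534 ] (array([ 556.8, -427.2,  -37. ]), array([ -4.01,  -1.18, -18.08]))
-1.7174054345591743 [0.58905086 0.04566058 0.3293534 ] (array([ 556.8, -427.2,  -37. ]), array([-0.9 ,  3.04,  3.97]))
2.9949835458255154 [0.58905086 0.04566058 0.3293534 ] (array([ 556.8, -427.2,  -37. ]), array([ 1.82,  3.34, 15.  ]))
```

Request:
carry_out(rows=[[[557, -427, -37, -2.87, 1.56, -7.09], [557, -427, -37, -2.87, 1.56, -7.09], [557, -427, -37, -2.87, 1.56, -7.09], [557, -427, -37, -2.87, 1.56, -7.09], [557, -427, -37, -2.87, 1.56, -7.09], [557, -427, -37, -2.87, 1.56, -7.09], [557, -427, -37, -2.87, 1.56, -7.09], [557, -427, -37, -2.87, 1.56, -7.09], [557, -427, -37, -2.87, 1.56, -7.09], [557, -427, -37, -2.87, 1.56, -7.09], [557, -427, -37, -2.87, 1.56, -7.09], [557, -427, -37, -2.87, 1.56, -7.09], [557, -427, -37, -2.87, 1.56, -7.09], [557, -427, -37, -2.87, 1.56, -7.09], [557, -427, -37, -2.87, 1.56, -7.09], [557, -427, -37, -2.87, 1.56, -7.09], [557, -427, -37, -2.87, 1.56, -7.09]]])

```text
time: 1.8
position: [0.5885, 0.0445, 0.3285]
tool_rot: [0.739, 0.638, 0.14, 0.164]
ft_force: [-0.1, 0.2, -0.5]
grip_width: 0.0872
```

Run:
```python
from h import *
c=grab('wrist'); save(c,'w1.png'); p,r=pose(); print(p,r.as_matrix().round(3).tolist())
T=np.linalg.inv(c['camera_from_world']); print('cam in tool',r.inv().apply(T[:3,3]-p),(r.inv().as_matrix()@T[:3,:3]).round(2).tolist(),c['K'][0])
a=np.array([-.41808,.06174,.90631]);s=np.array([.65887,.03535,.178]);print(proj(c,s),proj(c,s+.042*a))
print(robot.get_obs()['time'],robot.get_obs()['q'])
```

```text
[0.58851585 0.04391013 0.32864663] [[0.148, 0.897, 0.417], [0.989, -0.133, -0.065], [-0.003, 0.422, -0.907]]
cam in tool [ 0.06994978 -0.00120972 -0.09340847] [[0.0, -0.97, -0.25], [1.0, 0.0, 0.0], [-0.0, -0.25, 0.97]] [353.00573359   0.         321.25533053]
[323.55654359 240.26348516] [323.93455195 256.83953443]
1.85 [-0.10660813  0.33230508  1.7374686  -0.03364501  0.63704413  0.06386568]
```

View pics/w1.png

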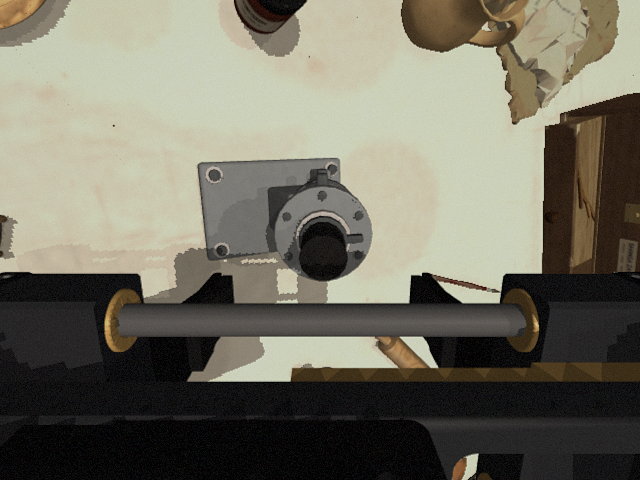

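The wrist view shows the cap's top centred at (323,255), within 2 px of the prediction (324,257), with the gripper straddling it. I'll descend and grasp.

Request:
carry_out(rows=[[[0, 0, 45, 0, 0, 0], [0, 0, 70, 0, 0, 0], [0, 0, 88, 0, 0, 0], [0, 0, 88, 0, 0, 0], [0, 0, 88, 0, 0, 0]]])

```text
time: 2.35
position: [0.6258, 0.0379, 0.2494]
tool_rot: [0.74, 0.637, 0.14, 0.165]
ft_force: [-1.1, -0.4, 0.0]
grip_width: 0.0871
```

Request:
carry_out(rows=[[[0, 0, 0, 0, 0, 0], [0, 0, 0, 0, 0, 0], [0, 0, 0, 0, 0, 0], [0, 0, 0, 0, 0, 0], [0, 0, 0, 0, 0, 0], [0, 0, 0, 0, 0, 0], [0, 0, 0, 0, 0, 0], [0, 0, 0, 0, 0, 0]]], fingers=0.2, grip_force=15)

```text
time: 3.15
position: [0.6263, 0.0395, 0.2495]
tool_rot: [0.739, 0.638, 0.141, 0.165]
ft_force: [-0.2, 0.4, -0.6]
grip_width: 0.0309
```

Request:
carry_out(rows=[[[0, 0, -15, 0, 0, 0], [0, 0, -35, 0, 0, 0], [0, 0, -60, 0, 0, 0], [0, 0, -100, 0, 0, 0], [0, 0, -120, 0, 0, 0], [0, 0, -120, 0, 0, 0], [0, 0, -120, 0, 0, 0]]])

```text
time: 3.85
position: [0.5757, 0.0472, 0.3587]
tool_rot: [0.739, 0.638, 0.141, 0.165]
ft_force: [-0.4, 1.0, -0.8]
grip_width: 0.0304
```

Run:
```python
from h import *
c=grab('wrist'); save(c,'w2.png'); p,r=pose(); print(p)
g=np.array([.466,.306,.009+.026+.006+.051])
for zz in (.20,g[2]):
  g[2]=zz
  for yaw in (0.3,.6,.9,1.2):
    yd=np.array([np.cos(yaw),np.sin(yaw),0]); zd=np.array([0,0,-1.]); Rg=R.from_matrix(np.c_[np.cross(yd,zd),yd,zd])
    print(zz,yaw,(r.inv().apply(g-p)*1000).round(1),((r.inv()*Rg).as_rotvec()/np.radians(8)).round(2))
a=np.array([-.41808,.06174,.90631]);s=np.array([.65887,.03535,.178]);print(proj(c,s),proj(c,s+.026*a))
```

```text
[0.5755726  0.04715751 0.35762311]
0.2 0.3 [ 240.4 -198.9   80.6] [ 3.07  0.71 -3.15]
0.2 0.6 [ 240.4 -198.9   80.6] [ 2.97  1.18 -5.26]
0.2 0.9 [ 240.4 -198.9   80.6] [ 2.82  1.65 -7.37]
0.2 1.2 [ 240.4 -198.9   80.6] [ 2.62  2.12 -9.48]
0.092 0.3 [ 240.6 -244.5  178.5] [ 3.07  0.71 -3.15]
0.092 0.6 [ 240.6 -244.5  178.5] [ 2.97  1.18 -5.26]
0.092 0.9 [ 240.6 -244.5  178.5] [ 2.82  1.65 -7.37]
0.092 1.2 [ 240.6 -244.5  178.5] [ 2.62  2.12 -9.48]
[321.56500513 231.47514862] [321.67788005 239.14521917]
```

View pics/w2.png

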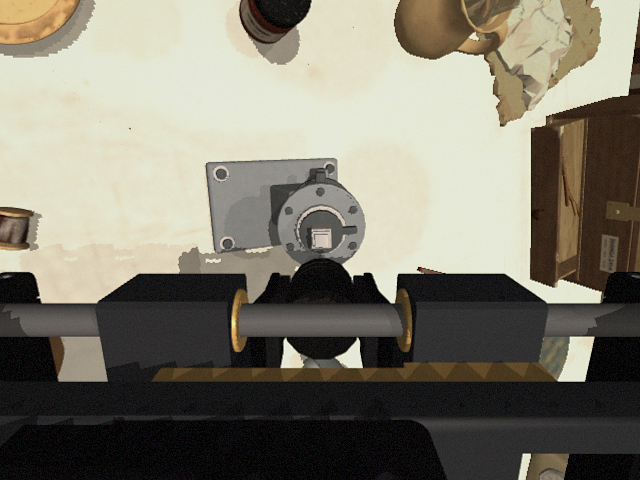

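The cap is in the gripper at (322,300). The bare square shaft tip shows at (321,238), with its sides nearly parallel to the image axes. The jar is at (275,15), the spool at (15,228), and the dish at the top left. I'll carry the cap to the dish.

Request:
carry_out(rows=[[[240, -199, 81, 2.97, 1.18, -5.26], [240, -199, 81, 2.97, 1.18, -5.26], [240, -199, 81, 2.97, 1.18, -5.26], [240, -199, 81, 2.97, 1.18, -5.26], [240, -199, 81, 2.97, 1.18, -5.26], [240, -199, 81, 2.97, 1.18, -5.26], [240, -199, 81, 2.97, 1.18, -5.26], [240, -199, 81, 2.97, 1.18, -5.26], [240, -199, 81, 2.97, 1.18, -5.26], [240, -199, 81, 2.97, 1.18, -5.26]]])

```text
time: 4.9
position: [0.4674, 0.3047, 0.2]
tool_rot: [0.467, 0.884, 0.0, 0.001]
ft_force: [0.1, -0.5, 0.4]
grip_width: 0.0308
```

Run:
```python
from h import *
w=load('wrist')   # picture from before the move: bare shaft
cv2.imwrite('pics/shaft.png',cv2.resize(w['color'][180:280,270:380],None,fx=6,fy=6,interpolation=cv2.INTER_CUBIC)[:,:,::-1])
c=grab('wrist'); p,r=pose(); print(p,r.as_matrix().round(3).tolist())
s=load('side'); P=cloud(c); m=(P[...,2]>.015)&(P[...,2]<.035)&(abs(P[...,0]-.466)<.1)&(abs(P[...,1]-.306)<.1)
q=P[m]; print(len(q),q.min(0),q.max(0))
```

```text
[0.46763925 0.30457914 0.20037523] [[-0.563, 0.826, 0.002], [0.826, 0.563, -0.0], [-0.002, 0.002, -1.0]]
8284 [0.39240725 0.22712979 0.01500529] [0.53751511 0.38641666 0.02613919]
```

View pics/shaft.png

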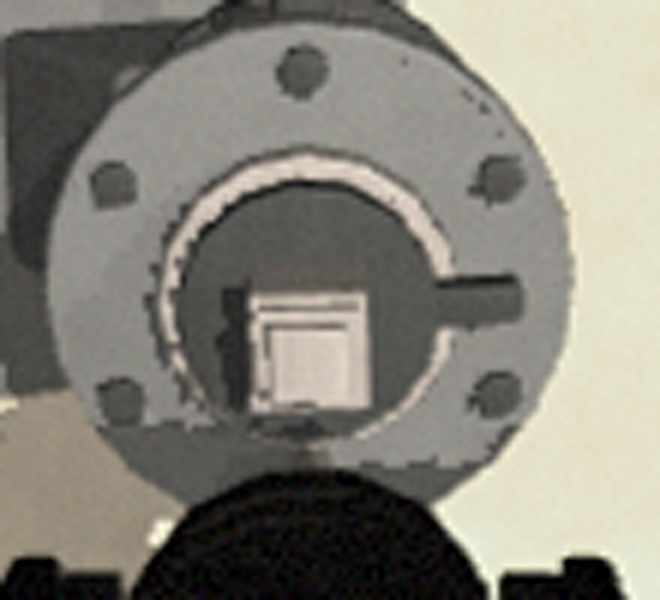

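The shaft's flats line up with the image axes (to about 2°) at that pose, and its centre is within about 1 px of the prediction. The dish centre is confirmed at (0.465, 0.307). I'll lower and release.

Request:
carry_out(rows=[[[0, 0, 50, 0, 0, 0], [0, 0, 85, 0, 0, 0], [0, 0, 100, 0, 0, 0], [0, 0, 108, 0, 0, 0], [0, 0, 108, 0, 0, 0], [0, 0, 108, 0, 0, 0]]])

```text
time: 5.55
position: [0.4679, 0.3053, 0.0931]
tool_rot: [0.467, 0.884, 0.001, 0.001]
ft_force: [0.6, -0.4, -0.4]
grip_width: 0.0307
```

Request:
carry_out(rows=[[[0, 0, 0, 0, 0, 0], [0, 0, 0, 0, 0, 0], [0, 0, 0, 0, 0, 0], [0, 0, 0, 0, 0, 0], [0, 0, 0, 0, 0, 0], [0, 0, -30, 0, 0, 0], [0, 0, -80, 0, 0, 0], [0, 0, -130, 0, 0, 0], [0, 0, -180, 0, 0, 0], [0, 0, -210, 0, 0, 0], [0, 0, -210, 0, 0, 0], [0, 0, -210, 0, 0, 0]]], fingers=0.55)

```text
time: 6.75
position: [0.4663, 0.3055, 0.3024]
tool_rot: [0.466, 0.885, 0.0, 0.001]
ft_force: [0.5, -1.2, 0.0]
grip_width: 0.0479
```

Run:
```python
from h import *
c=grab('wrist'); s=grab('side'); grab('scene')
P=cloud(c); d=c['color'].max(-1)<60
m=d&(abs(P[...,0]-.466)<.08)&(abs(P[...,1]-.306)<.08)&(P[...,2]>.02)&(P[...,2]<.1); q=P[m]; print('cap',len(q),np.median(q,0) if len(q) else 0,q[:,2].max() if len(q) else 0)
# next: look pose above shaft, same attitude as the grasp, grasp point at seat+0.115 but shifted so camera sees it
a=np.array([-.41808,.06174,.90631]);st=np.array([.65887,.03535,.178])
yd=np.array([.897,-.133,.422]); zd=-a; yd-=zd*(yd@zd); yd/=np.linalg.norm(yd); Rg=R.from_matrix(np.c_[np.cross(yd,zd),yd,zd])
p,r=pose(); print(p,robot.get_obs()['time'])
g=st+.115*a-.051*zd-.05*Rg.apply([1,0,0]); print(g,(r.inv().apply(g-p)*1000).round(1),((r.inv()*Rg).as_rotvec()/np.radians(8)).round(2))
```

```text
cap 855 [0.46540226 0.30774086 0.04984329] 0.05205634777400203
[0.46554151 0.30515534 0.30006476] 6.9
[ 0.58214044 -0.00386121  0.32843627] [-320.9  -78.4  -28.1] [-3.   -1.16  5.27]
```

Request:
carry_out(rows=[[[-321, -78, -28, -3, -1.16, 5.27], [-321, -78, -28, -3, -1.16, 5.27], [-321, -78, -28, -3, -1.16, 5.27], [-321, -78, -28, -3, -1.16, 5.27], [-321, -78, -28, -3, -1.16, 5.27], [-321, -78, -28, -3, -1.16, 5.27], [-321, -78, -28, -3, -1.16, 5.27], [-321, -78, -28, -3, -1.16, 5.27], [-321, -78, -28, -3, -1.16, 5.27], [-321, -78, -28, -3, -1.16, 5.27], [-321, -78, -28, -3, -1.16, 5.27], [-321, -78, -28, -3, -1.16, 5.27]]])

```text
time: 8.1
position: [0.583, -0.0021, 0.33]
tool_rot: [0.739, 0.638, 0.143, 0.164]
ft_force: [-0.6, -0.1, 0.3]
grip_width: 0.048
```

Run:
```python
from h import *
c=grab('wrist'); p,r=pose(); print(p,r.as_matrix().round(4).tolist())
a=np.array([-.41808,.06174,.90631]);st=np.array([.65887,.03535,.178])
u,v=proj(c,st+.013*a).astype(int); print(u,v,[proj(c,st+h*a).round(1).tolist() for h in(0,.02,.026)])
v0,u0=v-50,u-60
cv2.imwrite('pics/shaft2.png',cv2.resize(c['color'][v0:v0+90,u0:u0+120],None,fx=6,fy=6,interpolation=cv2.INTER_CUBIC)[:,:,::-1]); print('origin',u0,v0)
P=cloud(c)[v-60:v+60,u-70:u+70].reshape(-1,3); h=(P-st)@a
for lo,hi in((-.03,-.004),(-.002,.003),(.018,.0215),(.0235,.029)):
    q=P[(h>lo)&(h<hi)]; q=q-np.outer((q-st)@a,a); d=(r.inv().apply(q-st)*1000)
    d=d[np.abs(d[:,:2]).max(1)<(60 if lo<-.01 else 25 if lo<0 else 13)]
    print(lo,len(d),d[:,:2].min(0).round(1),d[:,:2].max(0).round(1), cv2.minAreaRect(d[:,:2].astype(np.float32)))
print(np.unique((h[np.abs(h)<.04]*1000).round(),return_counts=True))
```

```text
[ 0.58316023 -0.00224318  0.3301571 ] [[0.1453, 0.8952, 0.4214], [0.9894, -0.1323, -0.0601], [0.002, 0.4256, -0.9049]]
320 180 [[320.1, 179.0], [320.2, 181.4], [320.2, 182.2]]
origin 260 130
-0.03 5894 [-40.2 -40. ] [38.7 39.2] ((-0.6494483947753906, -0.3292655944824219), (79.14602661132812, 78.81613159179688), 9.228856086730957)
-0.002 1569 [-24.6 -19.1] [17.7 24.8] ((0.02126777172088623, 0.2688312530517578), (39.26275634765625, 37.12057876586914), 44.62995529174805)
0.018 150 [-8.7 -8.3] [6.9 7.4] ((-0.844179630279541, -0.38666725158691406), (15.61372184753418, 15.728992462158203), 0.3763062655925751)
0.0235 327 [-7.4 -6.8] [5.9 5.9] ((-0.767186164855957, -0.43579626083374023), (13.258652687072754, 12.715363502502441), 0.09301979839801788)
(array([-21., -20., -19., -18., -17., -16., -15., -14., -13., -12., -11.,
       -10.,  -9.,  -8.,  -7.,  -6.,  -5.,  -4.,  -3.,  -2.,  -1.,   0.,
         1.,   2.,   3.,  10.,  11.,  12.,  13.,  14.,  18.,  19.,  20.,
        21.,  22.,  23.,  24.,  25.,  26.,  27.,  28.,  29.]), array([   1,   35,  421, 2016, 2074,  460,  158,  148,   37,    2,    3,
          6,   36,  226,  223,   39,    7,    3,    6,   16,  150,  725,
        664,  111,    3,    2,    7,    6,    5,    2,    2,   12,   70,
         66,   26,   69,   68,   31,  103,  110,   14,    1]))
```

View pics/shaft2.png

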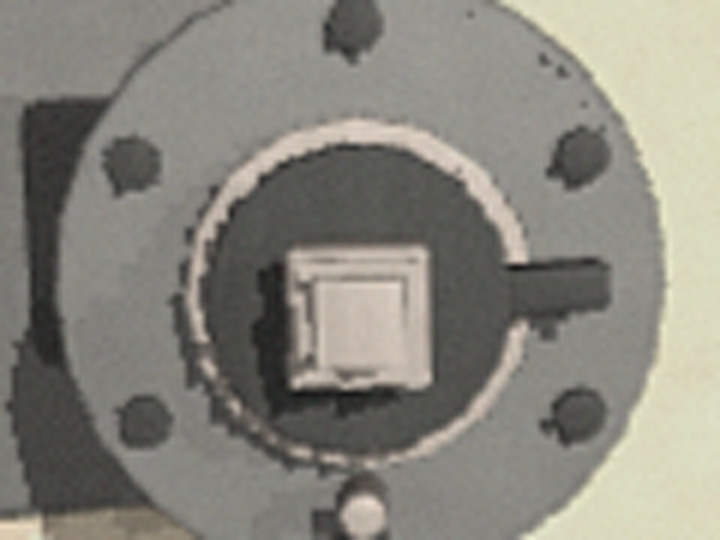

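The shaft centre is 0.8/0.4 mm off the model and the flats are aligned with the tool axes to within 0.5°. The lug is at the right (570,285) and the stop pin at the bottom (360,515), so the turn is about 75–80° clockwise. Now I'll go above the large handle.

```bash
cat >> h.py <<'E'
A=np.array([-.41808,.06174,.90631])
ZD=-A; _y=np.array([.8952,-.1323,.4256]); _y=_y-ZD*(_y@ZD); _y/=np.linalg.norm(_y)
RS=R.from_matrix(np.c_[np.cross(_y,ZD),_y,ZD])
SEAT=np.array([.65887,.03535,.178])+RS.apply([-.0008,-.0004,-.0005])
def down(yaw):
    yd=np.array([np.cos(yaw),np.sin(yaw),0]); zd=np.array([0,0,-1.]); return R.from_matrix(np.c_[np.cross(yd,zd),yd,zd])
def rel(g,Rg):
    p,r=pose(); print((r.inv().apply(g-p)*1000).round(1),((r.inv()*Rg).as_rotvec()/np.radians(8)).round(2))
E
python3 -c "
from h import *
rel(np.array([.43,-.326,.25]),down(np.radians(-68)))"
```

```text
[-342.7 -128.4   27.4] [ 2.85 -1.65  7.33]
```

Request:
carry_out(rows=[[[-343, -128, 27, 2.85, -1.65, 7.33], [-343, -128, 27, 2.85, -1.65, 7.33], [-343, -128, 27, 2.85, -1.65, 7.33], [-343, -128, 27, 2.85, -1.65, 7.33], [-343, -128, 27, 2.85, -1.65, 7.33], [-343, -128, 27, 2.85, -1.65, 7.33], [-343, -128, 27, 2.85, -1.65, 7.33], [-343, -128, 27, 2.85, -1.65, 7.33], [-343, -128, 27, 2.85, -1.65, 7.33], [-343, -128, 27, 2.85, -1.65, 7.33], [-343, -128, 27, 2.85, -1.65, 7.33], [-343, -128, 27, 2.85, -1.65, 7.33]]])

```text
time: 9.35
position: [0.4304, -0.3255, 0.2511]
tool_rot: [0.982, 0.191, 0.0, 0.0]
ft_force: [-0.1, 0.2, -0.7]
grip_width: 0.048
```

Run:
```python
from h import *
c=grab('wrist'); save(c,'w3.png'); p,r=pose(); print(p,r.as_matrix().round(3)[:,1])
P=cloud(c)
m=(abs(P[...,0]-.43)<.06)&(abs(P[...,1]+.326)<.06)&(P[...,2]>.05)&(P[...,2]<.066)
q=(P[m]*1000).astype(np.float32); print(len(q),cv2.minAreaRect(q[:,:2].copy()),np.median(q,0))
```

```text
[ 0.43039509 -0.32567947  0.25112034] [ 0.375 -0.927  0.001]
1753 ((426.8756103515625, -320.06396484375), (72.98554229736328, 17.9655818939209), 22.14961051940918) [ 428.71048  -319.59094    58.773594]
```

View pics/w3.png

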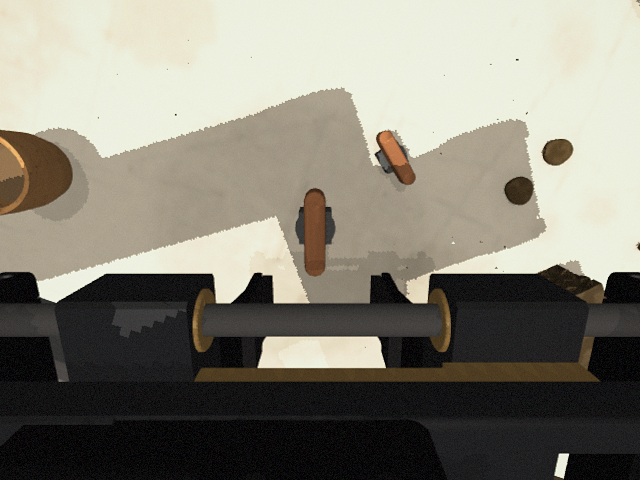

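The large handle is at (315,232), with the small look-alike at (395,157) clear of the fingers. The bar centre is (0.427,-0.320) at yaw 22.1°.

```bash
python3 -c "
from h import *
rel(np.array([.427,-.320,.103]),down(np.radians(-67.9)))"
```

```text
[ -1.1  -6.6 148.1] [ 0.   -0.01 -0.01]
```

Request:
carry_out(rows=[[[-1, -6.6, 40, 0, 0, 0], [-1, -6.6, 80, 0, 0, 0], [-1, -6.6, 120, 0, 0, 0], [-1, -6.6, 140, 0, 0, 0], [-1, -6.6, 148, 0, 0, 0], [-1, -6.6, 148, 0, 0, 0], [-1, -6.6, 148, 0, 0, 0]]])

```text
time: 10.1
position: [0.4273, -0.3217, 0.1037]
tool_rot: [0.982, 0.19, 0.001, 0.001]
ft_force: [0.3, -0.3, -0.1]
grip_width: 0.0482
```

Request:
carry_out(rows=[[[0, 0, 0, 0, 0, 0], [0, 0, 0, 0, 0, 0], [0, 0, 0, 0, 0, 0], [0, 0, 0, 0, 0, 0], [0, 0, 0, 0, 0, 0], [0, 0, 0, 0, 0, 0]]], fingers=0.05, grip_force=40)

```text
time: 10.7
position: [0.4266, -0.3214, 0.1029]
tool_rot: [0.982, 0.19, 0.0, 0.0]
ft_force: [0.0, -0.5, 2.7]
grip_width: 0.0178
```

Request:
carry_out(rows=[[[0, 0, -20, 0, 0, 0], [0, 0, -60, 0, 0, 0], [0, 0, -110, 0, 0, 0], [0, 0, -160, 0, 0, 0], [0, 0, -210, 0, 0, 0], [0, 0, -240, 0, 0, 0], [0, 0, -240, 0, 0, 0], [0, 0, -240, 0, 0, 0]]])

```text
time: 11.5
position: [0.426, -0.321, 0.3424]
tool_rot: [0.982, 0.19, 0.0, -0.0]
ft_force: [-0.7, -0.5, -3.1]
grip_width: 0.0175
```

Run:
```python
from h import *
c=grab('wrist');p,r=pose(); P=cloud(c); q=r.inv().apply((P-p).reshape(-1,3)).reshape(P.shape)*1000
C=c['color'].astype(int); m=(C[...,0]>C[...,2]*1.7)&(C[...,0]>50)&(q[...,2]>20)&(q[...,2]<85)&(abs(q[...,0])<60)&(abs(q[...,1])<15)
x=q[m]; print(len(x),x.min(0),x.max(0),np.median(x,0)); print(cv2.minAreaRect(x[:,:2].astype(np.float32)))
o=np.argwhere(m); print(o.min(0),o.max(0))
# handle underside relative to tool: grasp at ~52 above underside -> handle z0 at TCP+103
for h in (.070,):
    rel(SEAT+(h+.103)*A,RS)
```

```text
4523 [-27.10036409 -10.86746996  40.73500911] [37.85551014  9.02240856 80.41151956] [16.99719138 -0.118434   42.89617835]
((5.390205383300781, -0.9565229415893555), (64.93619537353516, 19.8692626953125), 0.13007283210754395)
[218 300] [367 343]
[ 285.  -279.7    6.7] [-2.86  1.62 -7.34]
```

The handle is gripped and lies about +0.8 mm along tool x. I'll move to hover above the shaft.

Request:
carry_out(rows=[[[285, -280, 7, -2.86, 1.62, -7.34], [285, -280, 7, -2.86, 1.62, -7.34], [285, -280, 7, -2.86, 1.62, -7.34], [285, -280, 7, -2.86, 1.62, -7.34], [285, -280, 7, -2.86, 1.62, -7.34], [285, -280, 7, -2.86, 1.62, -7.34], [285, -280, 7, -2.86, 1.62, -7.34], [285, -280, 7, -2.86, 1.62, -7.34], [285, -280, 7, -2.86, 1.62, -7.34], [285, -280, 7, -2.86, 1.62, -7.34], [285, -280, 7, -2.86, 1.62, -7.34], [285, -280, 7, -2.86, 1.62, -7.34], [285, -280, 7, -2.86, 1.62, -7.34], [285, -280, 7, -2.86, 1.62, -7.34]]])

```text
time: 12.95
position: [0.5865, 0.0435, 0.3358]
tool_rot: [0.739, 0.637, 0.141, 0.166]
ft_force: [-0.1, -0.8, -2.1]
grip_width: 0.0176
```

Run:
```python
from h import *
o=robot.get_obs(); print(o['time'],o['q'],o['ft_force'],o['moment'])
for h in(.07,.03,0): rel(SEAT+(h+.103)*A+RS.apply([-.0008,0,0]),RS)
c=grab('wrist'); o=robot.get_obs(); rel(SEAT+(.07+.103)*A+RS.apply([-.0008,0,0]),RS)
s=grab('side'); u,v=proj(s,SEAT+.05*A).astype(int); a=cv2.resize(s['color'][v-50:v+50,u-50:u+50],(500,500),interpolation=2)
u,v=proj(c,SEAT+.03*A).astype(int); b=cv2.resize(c['color'][v-75:v+75,u-45:u+45],(300,500),interpolation=2)
cv2.imwrite('pics/hover.png',np.hstack([a,b])[:,:,::-1])
```

```text
12.95 [-0.1078912   0.3193965   1.73539932 -0.03254301  0.64837196  0.06232749] [-0.14258845 -0.82319793 -2.07481194] [0.06788504 0.37828344 0.01316387]
[ 0.9 -1.1  0.3] [ 0.02  0.02 -0.01]
[ 1.1 -1.2 40.3] [ 0.02  0.02 -0.01]
[ 1.2 -1.3 70.3] [ 0.02  0.02 -0.01]
[ 0.7 -1.1  0.4] [ 0.02  0.02 -0.01]
```

View pics/hover.png

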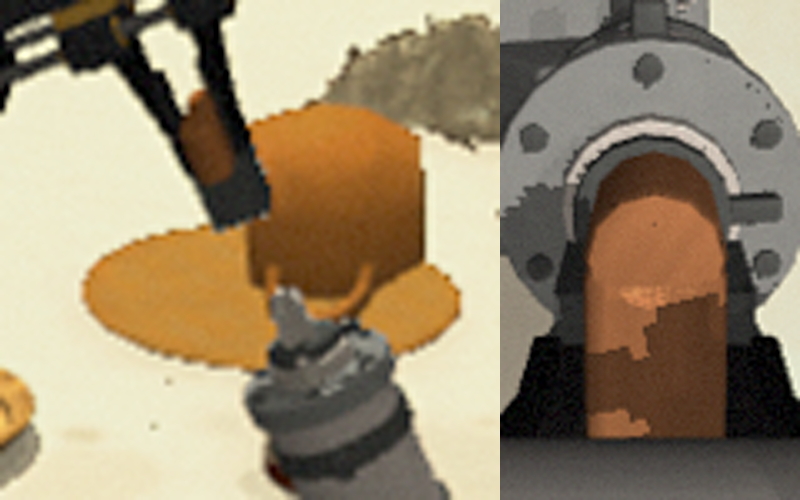

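The handle hangs square over the shaft. I'll correct about 1 mm and lower in steps, watching the force.

Request:
carry_out(rows=[[[0.8, -1, 20, 0, 0, 0], [0.8, -1, 35, 0, 0, 0], [0.8, -1, 40, 0, 0, 0], [0.8, -1, 44, 0, 0, 0], [0.8, -1, 46, 0, 0, 0], [0.8, -1, 48, 0, 0, 0], [0.8, -1, 48, 0, 0, 0], [0.8, -1, 48, 0, 0, 0]]])

```text
time: 13.85
position: [0.606, 0.0425, 0.2923]
tool_rot: [0.739, 0.638, 0.142, 0.166]
ft_force: [0.6, -0.1, -1.5]
grip_width: 0.0178
```

```bash
cat > f.py <<'E'
from h import *
fs=[];ds=[]
for i in range(3):
    o=robot.get_obs(); p,r=pose(); fs.append(r.inv().apply(o['ft_force'])); 
    ds.append(np.r_[RS.inv().apply(p-SEAT-.103*A)*1000,(RS.inv()*r).as_rotvec()*57.3]); 
    if i<2: robot.camera('wrist')
print(o['time'],'F tool',np.mean(fs,0).round(1),'M',r.inv().apply(o['moment']).round(2),'handle in seat (x,y,-h mm; deg)',np.mean(ds,0).round(2),np.std(ds,0).round(2),o['grip_width'],o['q'][5])
E
python3 f.py
```

```text
13.95 F tool [-0.2 -0.8  1.3] M [0.34 0.04 0.04] handle in seat (x,y,-h mm; deg) [  0.16   0.37 -22.61  -0.2   -0.13  -0.04] [0.   0.01 0.02 0.   0.   0.  ] 0.017571484021831743 0.06773336945472944
```

Request:
carry_out(rows=[[[-0.4, 0, 1, 0, 0, 0], [-0.4, 0, 2, 0, 0, 0], [-0.4, 0, 3, 0, 0, 0], [-0.4, 0, 4, 0, 0, 0], [-0.4, 0, 5, 0, 0, 0], [-0.4, 0, 6, 0, 0, 0], [-0.4, 0, 6, 0, 0, 0]]])

```text
time: 14.65
position: [0.6084, 0.0417, 0.2862]
tool_rot: [0.739, 0.638, 0.141, 0.166]
ft_force: [-0.2, -0.2, -2.8]
grip_width: 0.0176
```

```bash
python3 f.py
```

```text
14.75 F tool [-0.1 -1.3  2.3] M [ 0.3  -0.04  0.01] handle in seat (x,y,-h mm; deg) [ -0.32   0.11 -16.13  -0.15  -0.14  -0.03] [0.01 0.02 0.05 0.   0.   0.  ] 0.017430599403459212 0.06688075828174489
```

No resistance at h=16, so the square has entered.

Request:
carry_out(rows=[[[0, 0, 2, 0, 0, 0], [0, 0, 4, 0, 0, 0], [0, 0, 6, 0, 0, 0], [0, 0, 8, 0, 0, 0], [0, 0, 10, 0, 0, 0], [0, 0, 12, 0, 0, 0], [0, 0, 13, 0, 0, 0], [0, 0, 14, 0, 0, 0], [0, 0, 14, 0, 0, 0]]])

```text
time: 15.65
position: [0.6143, 0.0408, 0.2736]
tool_rot: [0.739, 0.638, 0.141, 0.166]
ft_force: [0.5, -0.4, -1.7]
grip_width: 0.018
```

```bash
python3 f.py
```

```text
15.75 F tool [-0.4 -0.9  1.9] M [ 0.31 -0.03  0.02] handle in seat (x,y,-h mm; deg) [-0.36  0.18 -2.17 -0.16 -0.14 -0.03] [0.02 0.01 0.04 0.   0.   0.  ] 0.01745418023885231 0.06788730654892529
```

Request:
carry_out(rows=[[[0, 0, 1, 0, 0, 0], [0, 0, 1.5, 0, 0, 0], [0, 0, 2, 0, 0, 0], [0, 0, 2.5, 0, 0, 0], [0, 0, 3, 0, 0, 0], [0, 0, 3, 0, 0, 0]]])

```text
time: 16.35
position: [0.6156, 0.0406, 0.271]
tool_rot: [0.739, 0.638, 0.141, 0.166]
ft_force: [0.1, -0.6, -1.8]
grip_width: 0.0178
```

```bash
python3 f.py
```

```text
16.45 F tool [-0.8 -0.7  1.7] M [ 0.32 -0.14 -0.04] handle in seat (x,y,-h mm; deg) [-0.36  0.25  0.8  -0.17 -0.14 -0.04] [0.01 0.01 0.   0.   0.   0.  ] 0.01777506557574352 0.06802900565012404
```

Request:
carry_out(rows=[[[0, 0, 0.4, 0, 0, 0], [0, 0, 0.8, 0, 0, 0], [0, 0, 1.2, 0, 0, 0], [0, 0, 1.2, 0, 0, 0]]])

```text
time: 16.85
position: [0.6158, 0.0405, 0.2708]
tool_rot: [0.739, 0.638, 0.142, 0.166]
ft_force: [-5.4, -0.1, 5.2]
grip_width: 0.0176
```

```bash
python3 f.py
```

```text
16.95 F tool [-1.  -2.8 -7. ] M [ 0.63 -0.25  0.03] handle in seat (x,y,-h mm; deg) [-0.38  0.27  1.11 -0.19 -0.14 -0.05] [0.01 0.02 0.02 0.   0.   0.  ] 0.017908890290841452 0.06810647881010337
```

Contact at −8 N with underside at the collar: it is seated. Now the clockwise turn (+ about tool z).

Request:
carry_out(rows=[[[0, 0, 0, 0, 0, 0.5], [0, -0.1, 0, 0, 0, 1], [0, -0.1, 0, 0, 0, 1.8], [0, -0.2, 0, 0, 0, 2.6], [0.1, -0.3, 0, 0, 0, 3.4], [0.1, -0.3, 0, 0, 0, 4.2], [0.2, -0.4, 0, 0, 0, 5], [0.2, -0.4, 0, 0, 0, 5.8], [0.3, -0.5, 0, 0, 0, 6.6], [0.3, -0.5, 0, 0, 0, 7.4], [0.3, -0.5, 0, 0, 0, 7.4], [0.3, -0.5, 0, 0, 0, 7.4]]])

```text
time: 18.15
position: [0.615, 0.0406, 0.2704]
tool_rot: [0.957, 0.19, 0.204, 0.074]
ft_force: [-6.4, -2.5, 6.1]
grip_width: 0.0174
```

```bash
python3 f.py
```

```text
18.25 F tool [-3.8  1.4 -8. ] M [-0.08 -0.88  0.04] handle in seat (x,y,-h mm; deg) [-0.47 -0.57  1.13 -0.21 -0.09 59.15] [0.01 0.01 0.   0.   0.   0.  ] 0.01773481437797761 1.1026462391795286
```

Request:
carry_out(rows=[[[0, 0, 0, 0, 0, 0.4], [0, 0, 0, 0, 0, 0.8], [0, 0, 0, 0, 0, 1.2], [0, 0, 0, 0, 0, 1.5]]])

```text
time: 18.65
position: [0.6149, 0.0408, 0.2703]
tool_rot: [0.972, 0.088, 0.211, 0.052]
ft_force: [-6.9, -0.9, 6.1]
grip_width: 0.0176
```

```bash
python3 f.py
python3 - <<'E'
from h import *
s=grab('side'); u,v=proj(s,SEAT+.02*A).astype(int); a=cv2.resize(s['color'][v-40:v+40,u-40:u+40],(480,480),interpolation=2)
c=grab('wrist'); u,v=proj(c,SEAT).astype(int); print(u,v); b=cv2.resize(c['color'][max(v-80,0):v+80,max(0,u-53):u+53],(320,480),interpolation=2)
cv2.imwrite('pics/turn.png',np.hstack([a,b])[:,:,::-1])
E
```

```text
18.75 F tool [-4.1  1.2 -7.7] M [-0.08 -0.88 -0.07] handle in seat (x,y,-h mm; deg) [-2.500e-01 -7.400e-01  1.150e+00 -2.000e-01 -7.000e-02  7.122e+01] [0.01 0.02 0.01 0.   0.   0.05] 0.017518245283348017 1.3123444932352926
321 268
```

View pics/turn.png

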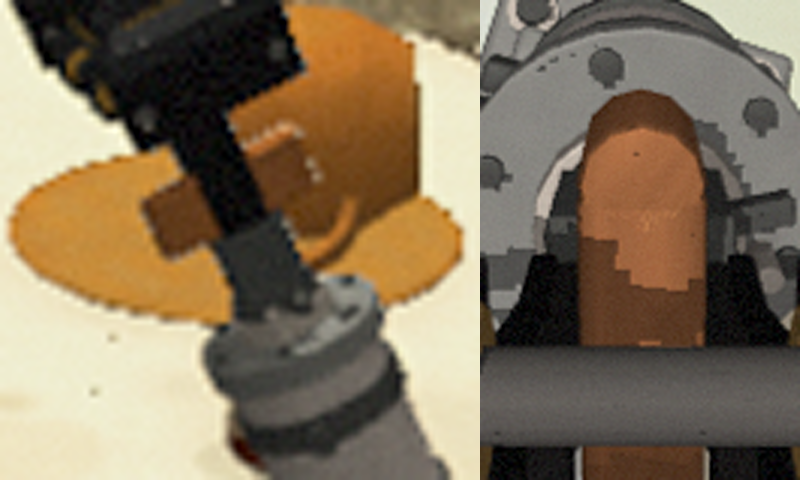

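The handle sits on the collar. The lug at right (765,208) lags by the play and is approaching the pin (770,275). I'll go on turning.

Request:
carry_out(rows=[[[0, 0, 0, 0, 0, 0.4], [0, 0, 0, 0, 0, 0.8], [0, 0, 0, 0, 0, 1.2], [0, 0, 0, 0, 0, 1.2]]])

```text
time: 19.25
position: [0.6149, 0.041, 0.2703]
tool_rot: [0.976, 0.007, 0.215, 0.035]
ft_force: [-5.5, -0.3, 5.9]
grip_width: 0.0175
```

```bash
python3 f.py
```

```text
19.35 F tool [-3.   0.9 -7.8] M [-0.09 -0.83 -0.08] handle in seat (x,y,-h mm; deg) [-7.000e-02 -8.000e-01  1.150e+00 -1.900e-01 -5.000e-02  8.076e+01] [0.01 0.01 0.   0.   0.   0.02] 0.0175952579086094 1.4794496112403723
```

Request:
carry_out(rows=[[[0, 0, 0, 0, 0, 0.3], [0, 0, 0, 0, 0, 0.6], [0, 0, 0, 0, 0, 0.6]]])

```text
time: 19.65
position: [0.6149, 0.0411, 0.2702]
tool_rot: [0.976, -0.034, 0.216, 0.025]
ft_force: [-6.5, -1.4, 5.7]
grip_width: 0.0174
```

```bash
python3 f.py
```

```text
19.75 F tool [-3.1  1.3 -7.8] M [-0.11 -0.86 -0.01] handle in seat (x,y,-h mm; deg) [ 3.000e-02 -8.200e-01  1.160e+00 -1.900e-01 -3.000e-02  8.555e+01] [0.01 0.01 0.01 0.   0.   0.01] 0.017771317362309046 1.5631213119991183
```

Request:
carry_out(rows=[[[0, 0, 0, 0, 0, 0.3], [0, 0, 0, 0, 0, 0.6], [0, 0, 0, 0, 0, 0.6]]])

```text
time: 20.05
position: [0.6149, 0.0412, 0.2702]
tool_rot: [0.973, -0.074, 0.217, 0.017]
ft_force: [-4.9, -0.4, 5.5]
grip_width: 0.0181
```

```bash
python3 f.py
```

```text
20.15 F tool [-2.4  0.9 -7. ] M [-0.03 -0.82 -0.31] handle in seat (x,y,-h mm; deg) [ 1.200e-01 -8.700e-01  1.170e+00 -2.000e-01 -3.000e-02  9.026e+01] [0.01 0.01 0.01 0.   0.   0.01] 0.017595152232310684 1.6459724001882843
```

Request:
carry_out(rows=[[[0, 0, 0, 0, 0, 0.3], [0, 0, 0, 0, 0, 0.6], [0, 0, 0, 0, 0, 0.6]]])

```text
time: 20.45
position: [0.6148, 0.0413, 0.2702]
tool_rot: [0.97, -0.113, 0.217, 0.008]
ft_force: [-5.3, -0.0, 5.7]
grip_width: 0.0182
```

```bash
python3 f.py
python3 - <<'E'
from h import *
c=grab('wrist'); u,v=proj(c,SEAT).astype(int); print(u,v); b=cv2.resize(c['color'][max(v-80,0):v+20,max(0,u-53):u+67],(720,600),interpolation=2)
cv2.imwrite('pics/turn2.png',b[:,:,::-1])
E
```

```text
20.55 F tool [-2.9  0.5 -7.6] M [-0.03 -0.89 -1.04] handle in seat (x,y,-h mm; deg) [ 2.100e-01 -9.200e-01  1.180e+00 -2.300e-01 -5.000e-02  9.482e+01] [0.01 0.01 0.01 0.   0.   0.01] 0.018038152369609796 1.7274099417918223
320 268
```

View pics/turn2.png

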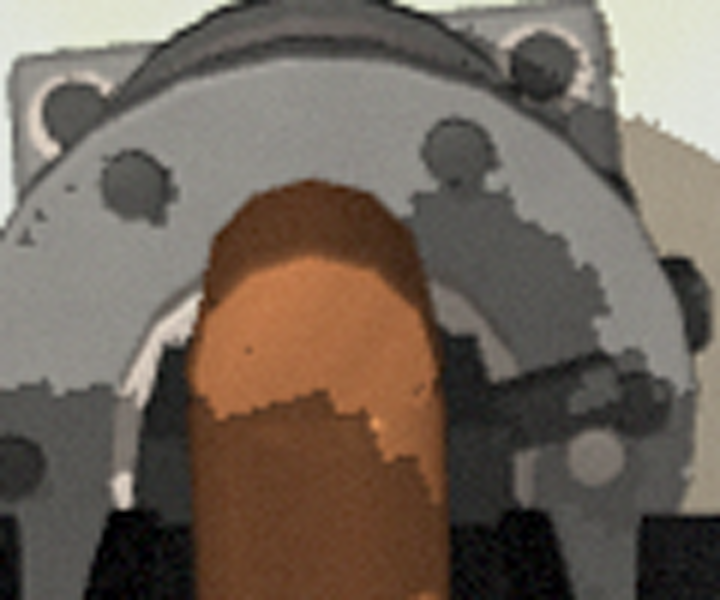

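The moment of about −1.0 N·m (friction is 0.15) and the lug at (570,390) lying against the pin at (595,455) both say it is at the stop. Release and retreat.

Request:
carry_out(rows=[[[0, 0, 0, 0, 0, 0], [0, 0, 0, 0, 0, 0], [0, 0, 0, 0, 0, 0], [0, 0, -0.5, 0, 0, 0], [0, 0, -0.5, 0, 0, 0], [0, 0, -0.5, 0, 0, 0]]], fingers=0.5)

```text
time: 21.2
position: [0.6156, 0.0409, 0.2701]
tool_rot: [0.969, -0.116, 0.218, 0.007]
ft_force: [0.7, -0.1, 0.9]
grip_width: 0.0433
```

Request:
carry_out(rows=[[[0, 0, -10, 0, 0, 0], [0, 0, -30, 0, 0, 0], [0, 0, -60, 0, 0, 0], [0, 0, -100, 0, 0, 0], [0, 0, -130, 0, 0, 0], [0, 0, -130, 0, 0, 0], [0, 0, -130, 0, 0, 0]]])

```text
time: 21.9
position: [0.5605, 0.0494, 0.389]
tool_rot: [0.969, -0.115, 0.219, 0.007]
ft_force: [-1.1, -0.3, -0.3]
grip_width: 0.0432
```

Run:
```python
from h import *
o=robot.get_obs(); print(o['time'],o['ft_force'],o['grip_width'])
c=grab('wrist'); s=grab('side'); u,v=proj(c,SEAT+.02*A).astype(int); print(u,v)
b=cv2.resize(c['color'][v-60:v+60,u-60:u+60],(440,440),interpolation=2)
u,v=proj(s,SEAT+.01*A).astype(int); a=cv2.resize(s['color'][v-45:v+45,u-35:u+35],(342,440),interpolation=2)
cv2.imwrite('pics/end.png',np.hstack([a,b])[:,:,::-1])
P=cloud(c).reshape(-1,3); h=(P-SEAT)@A; l=RS.inv().apply(P-SEAT)*1000
q=l[(h>.045)&(h<.07)&(np.hypot(l[:,0],l[:,1])<45)]; print('bar top h',-np.median(q[:,2]),cv2.minAreaRect(q[:,:2].astype(np.float32)))
P=cloud(s); m=(s['color'].max(-1)<60)&(abs(P[...,0]-.466)<.08)&(abs(P[...,1]-.306)<.08)&(P[...,2]>.012)&(P[...,2]<.1); q=P[m]; print('cap',len(q),np.median(q,0),q[:,2].max())
```

```text
21.9 [-1.0761353  -0.29993178 -0.25799944] 0.04317595401432312
321 228
bar top h 58.26474310511607 ((-0.3391695022583008, 0.001003265380859375), (18.021896362304688, 73.24447631835938), 0.19941295683383942)
cap 135 [0.46989654 0.29370084 0.03743595] 0.05359212299209726
```

View pics/end.png

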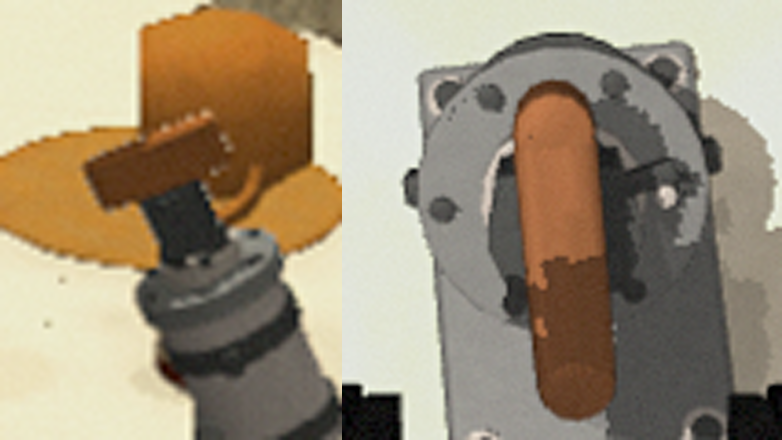

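The bar top is 58.3 mm above the seat (58.5 when fully home). The lug lies against the pin at (665,190), and the cap stands in the dish. Handing in.

```bash
python3 -c "
from rig import robot
print(robot.hand_in())"
```

```text
the job is handed in; nothing more can be done
None
```

I pulled the cap off the shaft and put it in the right-hand oval dish. I then fitted the large T-handle on the shaft, turned it clockwise to the stop and let go. The job was handed in at about 22 s.

- **Cap:** it stands in the dish, with its top at about 52–54 mm, which fits the 42 mm cap on the 9 mm floor.
- **Handle seating:** the bar top is 58.3 mm above the seat (58.5 when fully home) and the handle is centred on the shaft to about 0.3 mm.
- **Stop:** the moment rose to about 1.0 N·m against 0.15 N·m of friction, and the pictures show the lug against the pin, still so after release.
- **Gripper:** it was clear of everything at the end. The largest wrist force I read was about 9 N.
- **Bystanders:** I planned the moves well clear of the jar, spool and cup and felt no contact. I did not measure their positions again at the end.

No check failed. Arm pose readings sometimes differed by about 1 mm, within the fit's clearance.

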